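# Clamp the filter holder's lid evenly and set its pump

## Robot

A 6-joint arm with a two-finger parallel gripper is mounted at the origin on the work surface. World frame = base frame: x ahead of the robot, y to its left, z up, the work surface at z = 0. Lengths are in m, angles in rad, forces in N, time in s.
With the tool pointing down it reaches from about 0.325 to 0.85 m from the base axis. Payload 15.5 kg.
Tool frame: the origin (TCP) lies at the very end of the fingers, on their centre line; the grasp point (between the pads) lies 19 mm behind it; z points along the fingers, y is the line along which they close (so a half turn about z gives the same grasp; the last joint's range is limited). The gripper opens to 91 mm and grips with 3 to 60 N. Pads are 32 mm wide; open, the fingers measure 118 mm over their backs; the gripper's body (76 mm by 178 mm) begins 60 mm behind the grasp point.
Start: joints at [1.246, 0.494, 1.345, -0, 1.302, -0.096], TCP at [0.142, 0.609, 0.214] pointing down, gripper open.
Joint ranges: [-2.91, 2.91], [-0.82, 2.16], [0.22, 2.67], [-1.22, 4.37], [0.12, 2.79], [-3.08, 3.08]. Speed limits (rad/s): [1.89, 1.89, 2.57, 3.01, 3.01, 3.01].

## Interface

Orientations are given as a 3x3 rotation matrix whose columns are the frame's x, y, z axes.
In Python, from workcell import r, optics gives the robot as it stands. The module is installed in compiled form; this text tells all that it offers.
- The arm moves only by the tool apply_moves, never from a script. Its argument "series" is a list that holds one entry, the list of rows, each a list of 7 numbers: the shift along the tool's x, y, z in units of 40 mm (1.0 is 40 mm), then the turn, a rotation vector about the tool's x, y, z in units of 5 degrees (1.0 is 5 degrees), then the finger opening in mm, from 0 to 91.2. A call has 1 to 12 rows; each row shifts and turns the commanded pose from where the row before left it, along the tool's axes as they then stand; what a row does not reach is not made up. A row lasts 1/12 s, in which the tool goes at most 41.7 mm and 7.16 degrees, less where a joint would pass 70% of its speed; a pose out of reach is approached as far as the arm can. A call is refused whole if a number of a shift passes 1 or a number of a turn 1, either way. A call with a gripper value outside its range is refused whole. The fingers move at their own pace and stop on an object; "squeeze" is the grip in N (left out, the last holds). Time passes only in rows, so rows that do not move let the fingers close. It gives the time, the measured TCP pose, the force, the opening and the grip force at its end, in the units of the state.
- r.state(): the state, without advancing time (a new reading comes with each control period).
- optics.capture(name): name is "scene" or "top" or "wrist"; returns (picture, depth): 480x640x3 uint8, red, green, blue; 480x640 float32, m along the optical axis (not along the pixel's ray), 0 where there is no reading.
- optics.camera_info(name): a dict with "vertical_fov" (degrees; the focal length in pixels is half the picture's height over the tangent of half this angle, whatever the lens; pixels are square), "cx", "cy" (the principal point, pixels), "k1" (the pictures are not rectified: a ray, as slopes to the right and down, at radius r is drawn at 1 + k1 r^2 times it, then the intrinsics apply), "camera_from_world" (4x4, takes a point from world to camera coordinates). Camera axes: x right, y down, z forward; pixel columns grow to the right and rows downward; lengths in m; the calibration is good to about 2 mm. A picture is of the moment at which its call begins: read the wrist's pose just before it. camera_info takes no time and is no camera call; for the wrist camera it gives the pose at the moment of the call.
- r.finish_job(): hands the job in; it is judged then, once.
The state is a dict: "clock": time; "q": joint angles; "dq": joint speeds; "tau": joint torques, N m; "tool_pos": TCP position; "eef_rot": TCP orientation; "force": force on the tool from outside, world axes, zero at the start; "torque": the same for the moment, N m; "width": finger opening in m; "grasp_force": force on a finger pad.
Only numpy, scipy, OpenCV 4.12 (cv2) and the standard library are available. Lean on these libraries where they do the work, as an engineer would, in place of code of your own. Each camera call takes 0.05 s, during which the arm holds its last target. There are 200 camera calls.

## Task

Clamp the filter holder's lid evenly: turn the four wing nuts clockwise in crisscross order (each time to the opposite nut before a neighbour) and in two passes, first all four to half-way, with each wing at about 45 degrees to the line to the lid's centre, then all four tight to the stop, wings square to that line. Only when all are tight, turn the pump's selector three clicks clockwise from where it stands. Do not disturb the other things on the table.

Things in the scene. Friction and masses are not known exactly. Their poses are not given: they have to be found in the camera images.
- lid_center (a point): Centre of the lid's top face, 83 mm above the table, of the round stainless filter holder: a 224 mm disc on three legs with a black gasket line, fixed to the table. A bare flange lid carries four wing nuts 88 mm from this point, at 90 degree spacing; a 32 mm wide port stands at its middle, its top 34 mm above this point. The lid is otherwise at most 4 mm proud.
- nut0_wing (a point): Wing nut 0 (opposite nut 2, across the lid centre): centre of its upright steel wing, a bar 62 mm long (along this point's x axis), 12 mm thick (along y) and 28 mm high (along z, up). This point lies on the nut's vertical turning axis, 30 mm above the lid and 14 mm below the wing's top; under the wing are only a thin stem and a 7 mm high, 28 mm wide washer. The wing turns with the nut.
- nut0 (a joint): Turn of wing nut 0 in rad, growing clockwise seen from above. 0 = loose, wing in line with the lid centre; 0.785 = half-way, wing at 45 degrees to that line; 1.571 = tight at its hard stop, wing square to that line. Starts between 0 and 0.25. It stays where it is left; friction 0.08 N m. It does not rise or sink.
- nut1_wing (a point): Wing nut 1 (opposite nut 3, across the lid centre): centre of its upright steel wing, a bar 62 mm long (along this point's x axis), 12 mm thick (along y) and 28 mm high (along z, up). This point lies on the nut's vertical turning axis, 30 mm above the lid and 14 mm below the wing's top; under the wing are only a thin stem and a 7 mm high, 28 mm wide washer. The wing turns with the nut.
- nut1 (a joint): Turn of wing nut 1 in rad, growing clockwise seen from above. 0 = loose, wing in line with the lid centre; 0.785 = half-way, wing at 45 degrees to that line; 1.571 = tight at its hard stop, wing square to that line. Starts between 0 and 0.25. It stays where it is left; friction 0.08 N m. It does not rise or sink.
- nut2_wing (a point): Wing nut 2 (opposite nut 0, across the lid centre): centre of its upright steel wing, a bar 62 mm long (along this point's x axis), 12 mm thick (along y) and 28 mm high (along z, up). This point lies on the nut's vertical turning axis, 30 mm above the lid and 14 mm below the wing's top; under the wing are only a thin stem and a 7 mm high, 28 mm wide washer. The wing turns with the nut.
- nut2 (a joint): Turn of wing nut 2 in rad, growing clockwise seen from above. 0 = loose, wing in line with the lid centre; 0.785 = half-way, wing at 45 degrees to that line; 1.571 = tight at its hard stop, wing square to that line. Starts between 0 and 0.25. It stays where it is left; friction 0.08 N m. It does not rise or sink.
- nut3_wing (a point): Wing nut 3 (opposite nut 1, across the lid centre): centre of its upright steel wing, a bar 62 mm long (along this point's x axis), 12 mm thick (along y) and 28 mm high (along z, up). This point lies on the nut's vertical turning axis, 30 mm above the lid and 14 mm below the wing's top; under the wing are only a thin stem and a 7 mm high, 28 mm wide washer. The wing turns with the nut.
- nut3 (a joint): Turn of wing nut 3 in rad, growing clockwise seen from above. 0 = loose, wing in line with the lid centre; 0.785 = half-way, wing at 45 degrees to that line; 1.571 = tight at its hard stop, wing square to that line. Starts between 0 and 0.25. It stays where it is left; friction 0.08 N m. It does not rise or sink.
- dial_grip (a point): Selector on top of the pump (white box 150 x 140 mm, 77 mm high, fixed to the table): a point on its upright black grip bar, which is 64 mm long (this point's x axis), 14 mm thick (y) and 40 mm high (z up). The point is on the vertical turning axis, 109 mm above the table, 13 mm below the bar's top and 26 mm above the 70 mm wide disc on which the bar stands. A white line on one end of the bar (its -x end) points at one of five tick marks.
- dial (a joint): Turn of the selector in rad, growing clockwise seen from above, 0 at the start (first tick). It has a click stop every 25 degrees (0.436 rad): five places, 0 to 1.745. Let go between stops it springs to the nearest; peak click torque 0.11 N m. Three clicks = 1.309 rad, the fourth tick.
- spatula: Bystander: steel spatula about 160 mm long, low, lying between the filter holder and the pump, handle towards the robot, flat side down; origin on its length axis near the middle, at the underside.
- petri_dish: Bystander: clear round dish 90 mm across, 16 mm high. Origin at the centre of its underside.
- sample_jar: Bystander: jar 64 mm across, 75 mm high. Origin at the centre of its underside.
- reagent_bottle: Bystander: amber bottle 66 mm across, 160 mm high. Origin at the centre of its underside.
- beaker: Bystander: glass beaker 72 mm across, 85 mm high. Origin at the centre of its underside.

How it is judged:
By the outcome, as a careful person would: the job done as asked, in the order asked, and still so for the second after the job is handed in, with the robot touching nothing.
It also fails if it takes over 72 s, if anything falls off the work surface, if the arm or the gripper's body presses on something with over 40 N, if the wrist force passes 120 N, or if a joint passes its speed limit or range.

## Working session

There is one attempt and no reset: what is moved stays moved. The work goes in short steps, Python scripts to look and compute and a tool call to move; the robot and the scene stay as the last step left them, time stands still between calls to the robot, and variables do not carry over. Pictures are saved under pics/ and viewed, at most 10 in all, crops included, and the job is handed in when it is done.

Besides the shell and the picture viewer there is one more tool, called after "Request:" by a JSON object that holds its "fn" and its "kwargs". apply_moves: Moves the arm, as the interface text tells. Its arguments: {"type":"object","properties":{"series":{"type":"array","items":{"type":"array","items":{"type":"array","items":{"type":"number"}}}},"squeeze":{"type":"number"}},"required":["series"]}

```bash
mkdir -p pics; cat > h.py <<'E'
import numpy as np, cv2
from workcell import r, optics
def K(i):
    f=240/np.tan(np.radians(i["vertical_fov"])/2); return f
def save(name,fn):
    i=optics.camera_info(name); p,d=optics.capture(name)
    cv2.imwrite(f"pics/{fn}.png",p[:,:,::-1]); np.savez(f"pics/{fn}.npz",p=p,d=d,T=i["camera_from_world"],f=K(i),c=[i["cx"],i["cy"]],k1=i["k1"])
    return p,d
def load(fn): return np.load(f"pics/{fn}.npz")
def rays(z,uv):
    uv=np.atleast_2d(np.float64(uv)); K_=np.array([[z['f'],0,z['c'][0]],[0,z['f'],z['c'][1]],[0,0,1.]])
    s=cv2.undistortPoints(uv[:,None],K_,np.array([float(z['k1']),0,0,0]))[:,0]
    return np.c_[s,np.ones(len(s))]
def plane(z,uv,h):
    T=z['T'];R=T[:3,:3];o=-R.T@T[:3,3];d=rays(z,uv)@R
    return o+d*((h-o[2])/d[:,2])[:,None]
def cloud(z):
    v,u=np.mgrid[:480,:640]; s=rays(z,np.c_[u.ravel(),v.ravel()]); T=z['T']
    P=(s*z['d'].ravel()[:,None]-T[:3,3])@T[:3,:3]; P[z['d'].ravel()==0]=np.nan
    return P.reshape(480,640,3)
E
python3 - <<'E'
from h import *
a,_=save("scene","s0");b,_=save("top","t0")
for n in("s0","t0"):
    z=load(n);print(n,z['f'],z['c'],z['k1'],np.round(z['T'],3).tolist())
print(r.state())
E
```

```text
s0 532.1638099449631 [322.80440181 236.8967728 ] -0.08472742386191287 [[0.732, 0.682, 0.004, -0.424], [0.524, -0.558, -0.643, -0.233], [-0.436, 0.473, -0.765, 1.734], [0.0, 0.0, 0.0, 1.0]]
t0 623.1141906547914 [317.39813169 237.02049653] -0.17418196893656104 [[0.016, -1.0, 0.008, 0.011], [-0.999, -0.017, -0.043, 0.534], [0.043, -0.007, -0.999, 1.851], [0.0, 0.0, 0.0, 1.0]]
{'clock': 0.1, 'q': array([ 1.24550830e+00,  4.94161186e-01,  1.34605484e+00, -4.40377094e-06,
        1.30250979e+00, -9.55194109e-02]), 'dq': array([ 0.00046431, -0.00061431, -0.00209761, -0.00016412, -0.00076173,
       -0.00067258]), 'tau': array([ 1.55859459e-03, -8.80243349e+01, -3.82546806e+01,  7.06938934e-02,
        4.82306618e-02,  7.18990077e-05]), 'tool_pos': array([0.14224601, 0.60824801, 0.21337779]), 'eef_rot': array([[-9.73719367e-01,  2.27750885e-01, -3.58115221e-04],
       [ 2.27751143e-01,  9.73718779e-01, -1.07509726e-03],
       [ 1.03849163e-04, -1.12840417e-03, -9.99999358e-01]]), 'force': array([ 0.16489001, -0.90658145,  0.16617431]), 'torque': array([-0.00986695,  0.0031699 , -0.00059375]), 'grasp_force': 0.0, 'width': 0.09074010484706282}
```

View pics/t0.png

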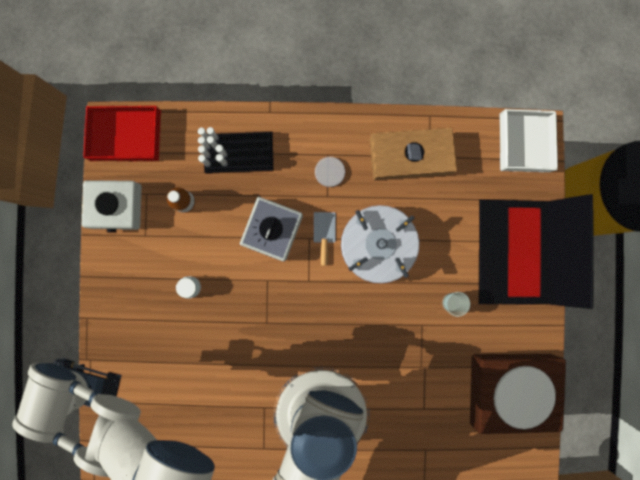

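View pics/s0.png

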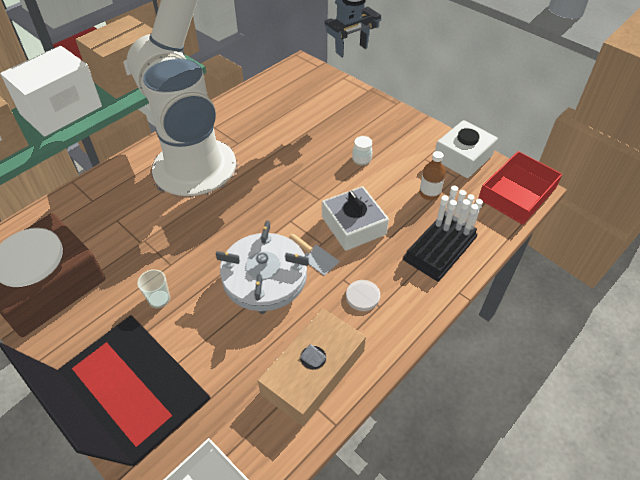

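The top view shows the filter holder at about (381,244), with wing nuts near (362,215), (402,225), (403,266) and (360,265). The pump is at (271,228), with the dial's white line near the disc. The scene view shows the lid at (264,268), wings at (265,232), (297,258), (259,288) and (228,258), and the dial at (355,207).

```bash
cat > m.py <<'E'
from h import *
def wings(n, lc, mx=None):
    z=load(n);C=cloud(z);
    d=np.hypot(C[...,0]-lc[0],C[...,1]-lc[1])
    m=((C[...,2]>.098)&(C[...,2]<.135)&(d>.045)&(d<.13)).astype(np.uint8)
    k,L,st,ce=cv2.connectedComponentsWithStats(m)
    for i in range(1,k):
        if st[i,4]<8: continue
        P=C[L==i]; c,(w,h),a=cv2.minAreaRect(np.float32(P[:,:2]*1000)); e=np.linalg.eigh(np.cov(P[:,:2].T))[1][:,1]
        mid=np.array(c)/1000;rad=np.degrees(np.arctan2(*(mid-lc)[::-1]));wa=np.degrees(np.arctan2(e[1],e[0]))
        print(n,'wing',st[i,4],np.round(mid,4),'size',round(w),round(h),'r',np.round(np.linalg.norm(mid-lc),4),'radial',round(rad,1),'wingang',round(wa,1),'cw',round((rad-wa+90)%180-90,1),'ztop',np.round(np.percentile(P[:,2],90),4))
E
python3 - <<'E'
from m import *
for n,u,v in(("s0",264,268),("t0",381,244)):
    z=load(n);C=cloud(z); 
    c=plane(z,[u,v],.1)[0,:2]; d=np.hypot(C[...,0]-c[0],C[...,1]-c[1])
    m=(d<.15)&(abs(C[...,2]-.083)<.008);P=C[m]
    (cc,rr)=cv2.minEnclosingCircle(np.float32(P[:,:2]*1000));print(n,c,'lid',cc,rr,np.median(P[:,2]))
    m=(d<.04)&(C[...,2]>.112)&(C[...,2]<.125);P=C[m];print('port',len(P),(np.percentile(P,2,0)+np.percentile(P,98,0))/2)
    wings(n,(np.percentile(P,2,0)+np.percentile(P,98,0))[:2]/2)
    u,v=((355,207),(271,228))[n=="t0"]
    c=plane(z,[u,v],.1)[0,:2]; d=np.hypot(C[...,0]-c[0],C[...,1]-c[1])
    m=(d<.07)&(C[...,2]>.105)&(C[...,2]<.13);P=C[m];print('dial',len(P),cv2.minAreaRect(np.float32(P[:,:2]*1000)),P.mean(0))
    m=(d<.12)&(abs(C[...,2]-.077)<.005);P=C[m];print('box',cv2.minAreaRect(np.float32(P[:,:2]*1000)))
p=load("t0")['p'];q=load("s0")['p']
A=cv2.resize(p[180:290,230:430],(800,440),interpolation=2);cv2.imwrite('pics/t0c.png',A[:,:,::-1])
E
```

```text
s0 [ 0.53492977 -0.170965  ] lid (517.0886840820312, -159.3565673828125) 114.13847351074219 0.08441151491892526
port 109 [ 0.51663289 -0.16121885  0.11842105]
s0 wing 136 [ 0.4589 -0.0956] size 13 63 r 0.0874 radial 131.3 wingang 122.5 cw 8.8 ztop 0.1298
s0 wing 204 [ 0.451  -0.2178] size 60 16 r 0.0867 radial -139.2 wingang -151.0 cw 11.8 ztop 0.1293
s0 wing 224 [ 0.5834 -0.1033] size 61 16 r 0.0884 radial 40.9 wingang -151.6 cw 12.6 ztop 0.1293
s0 wing 152 [ 0.5755 -0.2282] size 12 62 r 0.0892 radial -48.7 wingang 129.8 cw 1.5 ztop 0.1295
dial 153 ((556.4517822265625, 154.35765075683594), (17.181488037109375, 66.53907012939453), 72.24097442626953) [0.55817063 0.15204329 0.11908393]
box ((555.6356201171875, 155.593017578125), (141.87310791015625, 156.11080932617188), 69.73106384277344)
t0 [ 0.51263002 -0.16158124] lid (513.9615478515625, -160.3778076171875) 111.46172332763672 0.08398744015969484
port 85 [ 0.51350178 -0.1611393   0.11753916]
t0 wing 105 [ 0.5795 -0.1047] size 62 17 r 0.0869 radial 40.5 wingang -152.6 cw 13.1 ztop 0.1321
t0 wing 94 [ 0.5699 -0.2264] size 13 59 r 0.0863 radial -49.2 wingang 131.7 cw -0.8 ztop 0.1314
t0 wing 95 [ 0.4585 -0.0944] size 15 61 r 0.0865 radial 129.5 wingang 124.4 cw 5.1 ztop 0.1314
t0 wing 109 [ 0.45   -0.2193] size 61 14 r 0.0861 radial -137.5 wingang -149.8 cw 12.3 ztop 0.1322
dial 117 ((551.8693237304688, 155.1341552734375), (14.493217468261719, 63.36984634399414), 70.88371276855469) [0.5517286  0.15487018 0.12115383]
box ((552.7013549804688, 154.7949676513672), (140.092529296875, 147.6375274658203), 69.91322326660156)
```

View pics/t0c.png

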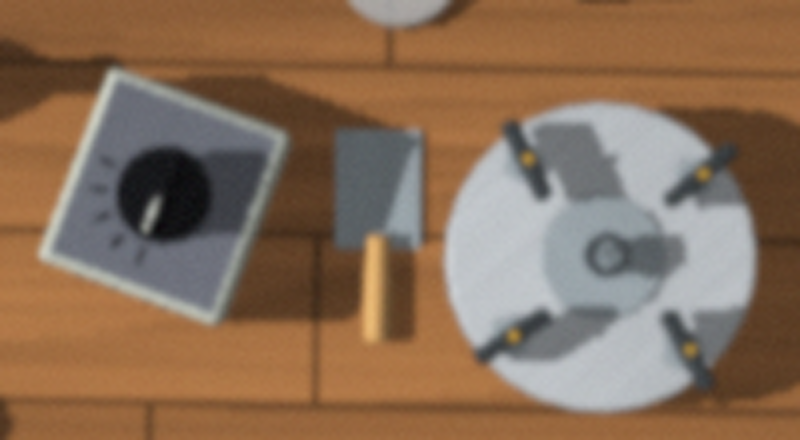

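The crop confirms the geometry: yellow-centred wings near (528,158), (703,174), (690,350) and (514,335), and a white dial line at (150,215) pointing at the lowest tick of five. I'm moving above the lid to refine these from near.

Request:
{"fn": "apply_moves", "kwargs": {"series": [[[-0.56,-0.69,-0.04,0,0,0,60],[-0.56,-0.69,-0.04,0,0,0,60],[-0.56,-0.69,-0.04,0,0,0,60],[-0.56,-0.69,-0.04,0,0,0,60],[-0.56,-0.69,-0.04,0,0,0,60],[-0.56,-0.69,-0.04,0,0,0,60],[-0.56,-0.69,-0.04,0,0,0,60],[-0.56,-0.69,-0.04,0,0,0,60],[-0.56,-0.69,-0.04,0,0,0,60],[-0.56,-0.69,-0.04,0,0,0,60],[-0.56,-0.69,-0.04,0,0,0,60],[-0.56,-0.69,-0.04,0,0,0,60]]]}}

```text
clock: 1.1
tool_pos: [0.3288, 0.2232, 0.2332]
eef_rot: [[-0.974, 0.227, -0.0], [0.227, 0.974, -0.0], [0.0, -0.0, -1.0]]
force: [1.2, 0.4, 0.3]
width: 0.0597
grasp_force: 0.0
```

Request:
{"fn": "apply_moves", "kwargs": {"series": [[[-0.56,-0.69,-0.04,0,0,0,60],[-0.56,-0.69,-0.04,0,0,0,60],[-0.56,-0.69,-0.04,0,0,0,60],[-0.56,-0.69,-0.04,0,0,0,60],[-0.56,-0.69,-0.04,0,0,0,60],[-0.56,-0.69,-0.04,0,0,0,60],[-0.56,-0.69,-0.04,0,0,0,60],[-0.56,-0.69,-0.04,0,0,0,60],[-0.56,-0.69,-0.04,0,0,0,60],[-0.56,-0.69,-0.04,0,0,0,60],[-0.56,-0.69,-0.04,0,0,0,60],[-0.56,-0.69,-0.04,0,0,0,60]]]}}

```text
clock: 2.1
tool_pos: [0.5152, -0.1607, 0.2522]
eef_rot: [[-0.974, 0.228, -0.0], [0.228, 0.974, 0.0], [0.0, 0.0, -1.0]]
force: [0.6, -0.3, 0.3]
width: 0.0601
grasp_force: 0.0
```

```bash
python3 - <<'E'
from m import *
save("wrist","w1");wings("w1",np.array([.515,-.1607]))
z=load("w1");C=cloud(z);T=z['T'];print('cam',-T[:3,:3].T@T[:3,3],z['f'])
d=np.hypot(C[...,0]-.515,C[...,1]+.161);m=(d<.04)&(C[...,2]>.110)&(C[...,2]<.125);P=C[m];print('port',len(P),np.min(P,0),P.max(0))
E
```

```text
w1 wing 1812 [ 0.4561 -0.0943] size 12 62 r 0.0888 radial 131.6 wingang 123.8 cw 7.8 ztop 0.1277
w1 wing 1912 [ 0.4478 -0.2184] size 62 13 r 0.0886 radial -139.4 wingang -150.8 cw 11.4 ztop 0.1277
w1 wing 262 [ 0.5609 -0.1121] size 20 12 r 0.0669 radial 46.6 wingang 78.0 cw -31.4 ztop 0.1263
w1 wing 852 [ 0.5648 -0.2185] size 12 41 r 0.0763 radial -49.3 wingang 133.5 cw -2.7 ztop 0.1279
cam [ 0.43578326 -0.14245154  0.42292731] 420.09084257417516
port 1358 [ 0.49861097 -0.17634307  0.11122918] [ 0.53007689 -0.14484494  0.11927543]
```

View pics/w1.png

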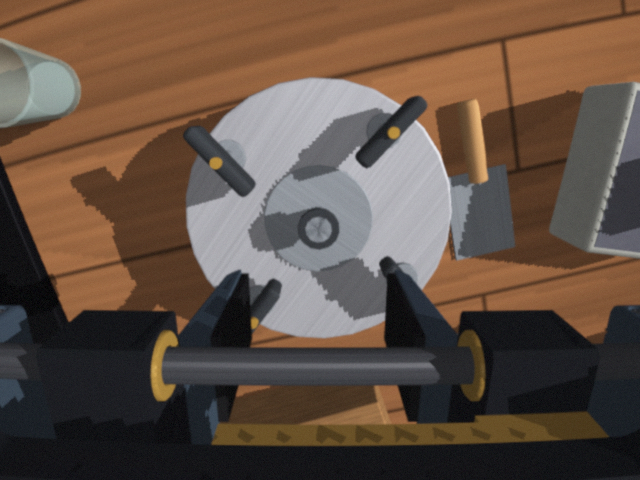

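The wrist view shows wings at (216,163) and (393,132), the port at (318,228), and two wings partly hidden by the fingers near (265,300) and (390,265). The fit puts the centre at (0.514, -0.1605), with B and C 124.4 mm apart as expected. I'm starting with nut C (near right).

Request:
{"fn": "apply_moves", "kwargs": {"series": [[[0.44,-0.6,0.3,0,0,0,40],[0.44,-0.6,0.3,0,0,0,40],[0.43,-0.59,0.3,0,0,0,40],[0,0,0.33,0,0,-0.94,40],[0,0,0.33,0,0,-0.94,40],[0,0,0.33,0,0,-0.94,40],[0,0,0.33,0,0,-0.94,40],[0,0,0.33,0,0,-0.94,40],[0,0,0.33,0,0,-0.94,40],[0,0,0.33,0,0,-0.94,40],[0,0,0.33,0,0,-0.94,40],[0,0,0.33,0,0,-0.96,40]]]}}

```text
clock: 3.15
tool_pos: [0.4475, -0.2165, 0.0968]
eef_rot: [[-0.871, -0.492, -0.0], [-0.492, 0.871, 0.0], [0.0, 0.0, -1.0]]
force: [-0.6, 0.1, 0.5]
width: 0.0398
grasp_force: 0.0
```

Request:
{"fn": "apply_moves", "kwargs": {"series": [[[0,0,0,0,0,0,0],[0,0,0,0,0,0,0],[0,0,0,0,0,0,0],[0,0,0,0,0,0,0]]], "squeeze": 25}}

```text
clock: 3.48
tool_pos: [0.448, -0.2169, 0.0983]
eef_rot: [[-0.874, -0.487, 0.001], [-0.487, 0.874, -0.001], [-0.001, -0.001, -1.0]]
force: [0.3, 1.2, -0.1]
width: 0.0161
grasp_force: 0.0
```

Request:
{"fn": "apply_moves", "kwargs": {"series": [[[0,0,0,0,0,0,0],[0,0,0,0,0,0,0],[0,0,0,0,0,0.94,0],[0,0,0,0,0,0.94,0],[0,0,0,0,0,0.94,0],[0,0,0,0,0,0.94,0],[0,0,0,0,0,0.94,0],[0,0,0,0,0,0.94,0],[0,0,0,0,0,0.94,0],[0,0,0,0,0,0,0],[0,0,0,0,0,0,0]]]}}

```text
clock: 4.4
tool_pos: [0.4489, -0.2182, 0.0984]
eef_rot: [[-0.998, 0.066, 0.003], [0.066, 0.998, -0.003], [-0.003, -0.003, -1.0]]
force: [3.1, -9.5, -4.5]
width: 0.0118
grasp_force: 25.0
```

```bash
python3 - <<'E'
from m import *
s=r.state();R=s['eef_rot'];print(s['tool_pos'],'psi',np.degrees(np.arctan2(R[1,1],R[0,1])),s['force'],s['torque'],s['width'],s['grasp_force'],s['q'])
E
```

```text
[ 0.44891089 -0.21817709  0.09840419] psi 86.22056713556246 [ 3.11255865 -9.51079687 -4.48449729] [-1.55245675 -0.38026817 -0.04683795] 0.011821481352299499 24.999952912330627 [-5.71502780e-01  4.75889204e-01  1.78675600e+00 -1.07864210e-03
  8.75047257e-01 -2.07564974e+00]
```

Request:
{"fn": "apply_moves", "kwargs": {"series": [[[0,0,0,0,0,0,36],[0,0,0,0,0,0,36],[0,0,0,0,0,0,36],[0,0,0,0,0,0,36],[0,0,-0.42,0,0,0,36],[0,0,-0.42,0,0,0,36],[0,0,-0.42,0,0,0,36],[-0.62,0.62,0,0,0,0,36],[-0.62,0.62,0,0,0,0,36],[-0.62,0.62,0,0,0,0,36],[-0.62,0.62,0,0,0,0,36],[-0.62,0.62,0,0,0,0,36]]]}}

```text
clock: 5.4
tool_pos: [0.5803, -0.0993, 0.1481]
eef_rot: [[-0.998, 0.064, -0.0], [0.064, 0.998, 0.0], [0.0, 0.0, -1.0]]
force: [-0.2, -0.6, 0.2]
width: 0.0362
grasp_force: 0.0
```

Request:
{"fn": "apply_moves", "kwargs": {"series": [[[0,0,0,0,0,-0.91,36],[0,0,0,0,0,-0.91,36],[0,0,0,0,0,-0.91,36],[0,0,0,0,0,-0.91,36],[0,0,0,0,0,-0.91,36],[0,0,0,0,0,-0.91,36],[0,0,0,0,0,-0.91,36],[0,0,0,0,0,0,36]]]}}

```text
clock: 6.07
tool_pos: [0.5792, -0.1007, 0.148]
eef_rot: [[-0.88, -0.476, -0.0], [-0.476, 0.88, 0.0], [0.0, 0.0, -1.0]]
force: [-0.6, -0.2, -0.1]
width: 0.0361
grasp_force: 0.0
```

```bash
python3 - <<'E'
from m import *
s=r.state();R=s['eef_rot'];print(s['tool_pos'],'psi',np.degrees(np.arctan2(R[1,1],R[0,1])),s['force'],s['torque'],s['width'])
save("wrist","w2");wings("w2",np.array([.514,-.1605]));save("scene","s2");wings("s2",np.array([.517,-.1605]))
E
```

```text
[ 0.57916874 -0.10073092  0.14796315] psi 118.40937619298965 [-0.61570662 -0.24732377 -0.13120484] [ 0.07755323  0.05566338 -0.02916116] 0.03612273818356297
w2 wing 4294 [ 0.4565 -0.0947] size 12 62 r 0.0874 radial 131.1 wingang 123.8 cw 7.3 ztop 0.128
w2 wing 3586 [ 0.5717 -0.2259] size 12 62 r 0.0872 radial -48.5 wingang 131.1 cw 0.3 ztop 0.128
w2 wing 2887 [ 0.5797 -0.1027] size 61 12 r 0.0875 radial 41.3 wingang -152.6 cw 14.0 ztop 0.1278
s2 wing 134 [ 0.4581 -0.0944] size 14 64 r 0.0885 radial 131.7 wingang 122.6 cw 9.1 ztop 0.1301
s2 wing 167 [ 0.4526 -0.2169] size 15 61 r 0.0856 radial -138.8 wingang 178.7 cw 42.5 ztop 0.1298
s2 wing 170 [ 0.5849 -0.1049] size 60 13 r 0.0878 radial 39.3 wingang -148.9 cw 8.2 ztop 0.1275
s2 wing 152 [ 0.5762 -0.229 ] size 13 61 r 0.0905 radial -49.2 wingang 130.0 cw 0.8 ztop 0.1308
```

Request:
{"fn": "apply_moves", "kwargs": {"series": [[[0.01,-0.05,0.42,0,0,0.2,36],[0,0,0.43,0,0,0,36],[0,0,0.43,0,0,0,36],[0,0,0,0,0,0,0],[0,0,0,0,0,0,0],[0,0,0,0,0,0,0],[0,0,0,0,0,0,0],[0,0,0,0,0,0,0],[0,0,0,0,0,0,0]]]}}

```text
clock: 6.92
tool_pos: [0.5804, -0.1027, 0.0978]
eef_rot: [[-0.89, -0.457, 0.002], [-0.457, 0.89, -0.0], [-0.001, -0.001, -1.0]]
force: [-0.7, 3.0, 7.3]
width: 0.012
grasp_force: 25.0
```

Request:
{"fn": "apply_moves", "kwargs": {"series": [[[0,0,0,0,0,0.89,0],[0,0,0,0,0,0.89,0],[0,0,0,0,0,0.89,0],[0,0,0,0,0,0.89,0],[0,0,0,0,0,0.89,0],[0,0,0,0,0,0.89,0],[0,0,0,0,0,0.89,0],[0,0,0,0,0,0,0],[0,0,0,0,0,0,0]]]}}

```text
clock: 7.67
tool_pos: [0.5803, -0.1022, 0.0978]
eef_rot: [[-0.998, 0.07, 0.001], [0.07, 0.998, 0.001], [-0.001, 0.001, -1.0]]
force: [-1.7, 7.5, 9.5]
width: 0.0118
grasp_force: 25.0
```

```bash
cat > st.py <<'E'
from m import *
s=r.state();R=s['eef_rot'];print(s['clock'],np.round(s['tool_pos'],4),'psi',round(np.degrees(np.arctan2(R[1,1],R[0,1])),2),s['force'].round(1),s['torque'].round(2),s['width'].__round__(4),s['grasp_force'])
E
python3 st.py
```

```text
7.6667 [ 0.5803 -0.1022  0.0978] psi 85.98 [-1.7  7.5  9.5] [ 1.31  0.22 -0.06] 0.0118 25.00143527984619
```

Request:
{"fn": "apply_moves", "kwargs": {"series": [[[0,0,0,0,0,0,36],[0,0,0,0,0,0,36],[0,0,0,0,0,0,36],[0,0,0,0,0,0,36],[0,0,-0.42,0,0,0,36],[0,0,-0.42,0,0,0,36],[0,0,-0.42,0,0,0,36],[0.78,0,0,0,0,0,36],[0.78,0,0,0,0,0,36],[0.77,-0.01,0,0,0,0,36],[0.77,-0.01,0,0,0,0,36]]]}}

```text
clock: 8.58
tool_pos: [0.4547, -0.0949, 0.1471]
eef_rot: [[-0.998, 0.069, 0.0], [0.069, 0.998, -0.0], [-0.0, -0.0, -1.0]]
force: [-0.1, -0.6, 0.4]
width: 0.0362
grasp_force: 0.0
```

Request:
{"fn": "apply_moves", "kwargs": {"series": [[[0,0,0,0,0,0.95,36],[0,0,0,0,0,0.95,36],[0,0,0,0,0,0.95,36],[0,0,0,0,0,0.95,36],[0,0,0,0,0,0.95,36],[0,0,0,0,0,0.95,36],[0,0,0,0,0,0.95,36],[0,0,0,0,0,0.95,36],[0,0,0,0,0,0.95,36],[0,0,0,0,0,0.95,36],[0,0,0,0,0,0.95,36],[0,0,0,0,0,0,36]]]}}

```text
clock: 9.58
tool_pos: [0.4562, -0.0951, 0.1472]
eef_rot: [[-0.552, 0.834, 0.0], [0.834, 0.552, -0.0], [-0.0, 0.0, -1.0]]
force: [0.2, -0.4, -1.0]
width: 0.0362
grasp_force: 0.0
```

```bash
cat >> st.py <<'E'
import sys
if len(sys.argv)>1: save("wrist",sys.argv[1]);wings(sys.argv[1],np.array([.514,-.1605]))
E
python3 st.py w3
```

```text
9.5833 [ 0.4562 -0.0951  0.1472] psi 33.53 [ 0.2 -0.4 -1. ] [-0.11 -0.01 -0.01] 0.0362 0.0
w3 wing 2912 [ 0.4557 -0.0937] size 12 61 r 0.0887 radial 131.1 wingang 123.9 cw 7.3 ztop 0.1279
```

Request:
{"fn": "apply_moves", "kwargs": {"series": [[[0.02,0.01,0.42,0,0,0,36],[0,0,0.42,0,0,0,36],[0,0,0.42,0,0,0,36],[0,0,0,0,0,0,0],[0,0,0,0,0,0,0],[0,0,0,0,0,0,0],[0,0,0,0,0,0,0],[0,0,0,0,0,0,0],[0,0,0,0,0,0,0]]]}}

```text
clock: 10.38
tool_pos: [0.4571, -0.094, 0.0976]
eef_rot: [[-0.556, 0.831, 0.002], [0.831, 0.556, -0.0], [-0.001, 0.002, -1.0]]
force: [4.6, 5.0, -1.6]
width: 0.0118
grasp_force: 25.0
```

Request:
{"fn": "apply_moves", "kwargs": {"series": [[[0,0,0,0,0,0.93,0],[0,0,0,0,0,0.93,0],[0,0,0,0,0,0.93,0],[0,0,0,0,0,0.93,0],[0,0,0,0,0,0.93,0],[0,0,0,0,0,0.93,0],[0,0,0,0,0,0.93,0],[0,0,0,0,0,0.93,0],[0,0,0,0,0,0,0],[0,0,0,0,0,0,0]]]}}

```text
clock: 11.22
tool_pos: [0.4572, -0.094, 0.0977]
eef_rot: [[0.06, 0.998, 0.003], [0.998, -0.06, -0.0], [0.0, 0.003, -1.0]]
force: [6.4, 5.9, -2.3]
width: 0.0122
grasp_force: 25.0
```

```bash
python3 st.py
```

```text
11.2167 [ 0.4572 -0.094   0.0977] psi -3.43 [ 6.4  5.9 -2.3] [ 0.8  -0.63 -0.11] 0.0122 24.99743342399597
```

Request:
{"fn": "apply_moves", "kwargs": {"series": [[[0,0,0,0,0,0,36],[0,0,0,0,0,0,36],[0,0,0,0,0,0,36],[0,0,0,0,0,0,36],[0,0,-0.42,0,0,0,36],[0,0,-0.42,0,0,0,36],[0,0,-0.42,0,0,0,36],[-0.62,0.62,0,0,0,0,36],[-0.62,0.62,0,0,0,0,36],[-0.62,0.62,0,0,0,0,36],[-0.62,0.61,0,0,0,0,36],[-0.62,0.61,0,0,0,0,36]]]}}

```text
clock: 12.22
tool_pos: [0.5724, -0.2266, 0.1472]
eef_rot: [[0.06, 0.998, -0.0], [0.998, -0.06, -0.0], [-0.0, -0.0, -1.0]]
force: [0.5, 0.5, -0.3]
width: 0.0362
grasp_force: 0.0
```

Request:
{"fn": "apply_moves", "kwargs": {"series": [[[0,0,0,0,0,-0.99,36],[0,0,0,0,0,-0.99,36],[0,0,0,0,0,-0.99,36],[0,0,0,0,0,-0.99,36],[0,0,0,0,0,-0.99,36],[0,0,0,0,0,-0.99,36],[0,0,0,0,0,-0.99,36],[0,0,0,0,0,-0.99,36],[0,0,0,0,0,-0.99,36],[0,0,0,0,0,0,36]]]}}

```text
clock: 13.05
tool_pos: [0.5714, -0.2253, 0.1471]
eef_rot: [[-0.661, 0.75, -0.0], [0.75, 0.661, 0.0], [0.0, -0.0, -1.0]]
force: [0.1, 0.7, -0.7]
width: 0.0358
grasp_force: 0.0
```

```bash
python3 st.py w4
```

```text
13.05 [ 0.5714 -0.2253  0.1471] psi 41.39 [ 0.1  0.7 -0.7] [-0.05 -0.05 -0.03] 0.0358 0.0
w4 wing 5243 [ 0.5797 -0.1027] size 13 61 r 0.0875 radial 41.4 wingang 175.7 cw 45.7 ztop 0.1276
w4 wing 5034 [ 0.4483 -0.2182] size 13 63 r 0.0875 radial -138.7 wingang 175.9 cw 45.4 ztop 0.1277
w4 wing 2933 [ 0.5719 -0.2261] size 12 61 r 0.0875 radial -48.6 wingang 131.1 cw 0.3 ztop 0.1278
```

Request:
{"fn": "apply_moves", "kwargs": {"series": [[[-0.02,0,0.42,0,0,0,36],[0,0,0.42,0,0,0,36],[0,0,0.42,0,0,0,36],[0,0,0,0,0,0,0],[0,0,0,0,0,0,0],[0,0,0,0,0,0,0],[0,0,0,0,0,0,0],[0,0,0,0,0,0,0],[0,0,0,0,0,0,0]]]}}

```text
clock: 13.85
tool_pos: [0.573, -0.226, 0.0978]
eef_rot: [[-0.657, 0.753, 0.002], [0.753, 0.657, -0.001], [-0.002, 0.001, -1.0]]
force: [2.5, 3.5, 7.1]
width: 0.0122
grasp_force: 25.0
```

Request:
{"fn": "apply_moves", "kwargs": {"series": [[[0,0,0,0,0,0.9,0],[0,0,0,0,0,0.9,0],[0,0,0,0,0,0.9,0],[0,0,0,0,0,0.9,0],[0,0,0,0,0,0.9,0],[0,0,0,0,0,0.9,0],[0,0,0,0,0,0.9,0],[0,0,0,0,0,0.9,0],[0,0,0,0,0,0.9,0],[0,0,0,0,0,0.92,0],[0,0,0,0,0,0,0],[0,0,0,0,0,0,0]]]}}

```text
clock: 14.85
tool_pos: [0.5734, -0.2258, 0.0978]
eef_rot: [[0.07, 0.998, 0.003], [0.998, -0.07, -0.001], [-0.0, 0.003, -1.0]]
force: [5.9, 5.5, 5.4]
width: 0.0122
grasp_force: 25.0
```

```bash
python3 st.py
```

```text
14.85 [ 0.5734 -0.2258  0.0978] psi -4.02 [5.9 5.5 5.4] [ 0.7  -0.67 -0.1 ] 0.0122 25.00056892633438
```

Request:
{"fn": "apply_moves", "kwargs": {"series": [[[0,0,0,0,0,0,36],[0,0,0,0,0,0,36],[0,0,0,0,0,0,36],[0,0,0,0,0,0,36],[0,0,-0.42,0,0,0,36],[0,0,-0.42,0,0,0,36],[0,0,-0.42,0,0,0,36],[-0.02,-0.78,0,0,0,0,36],[0,-0.78,0,0,0,0,36],[0,-0.77,0,0,0,0,36],[0,-0.77,0,0,0,0,36]]]}}

```text
clock: 15.77
tool_pos: [0.4468, -0.2177, 0.1471]
eef_rot: [[0.069, 0.998, -0.0], [0.998, -0.069, -0.0], [-0.0, -0.0, -1.0]]
force: [0.1, -0.6, 0.4]
width: 0.0364
grasp_force: 0.0
```

Request:
{"fn": "apply_moves", "kwargs": {"series": [[[0,0,0,0,0,-1,36],[0,0,0,0,0,-1,36],[0,0,0,0,0,-1,36],[0,0,0,0,0,-1,36],[0,0,0,0,0,-1,36],[0,0,0,0,0,-1,36],[0,0,0,0,0,-1,36],[0,0,0,0,0,-1,36],[0,0,0,0,0,-1,36],[0,0,0,0,0,-1,36],[0,0,0,0,0,-1,36],[0,0,0,0,0,-1,36]]]}}

```text
clock: 16.77
tool_pos: [0.4482, -0.2181, 0.1472]
eef_rot: [[-0.832, 0.555, -0.0], [0.555, 0.832, -0.0], [0.0, -0.0, -1.0]]
force: [-0.3, -0.0, 0.1]
width: 0.0362
grasp_force: 0.0
```

Request:
{"fn": "apply_moves", "kwargs": {"series": [[[0,0,0,0,0,-1,36],[0,0,0,0,0,-1,36],[0,0,0,0,0,-1,36],[0,0,0,0,0,-1,36],[0,0,0,0,0,-1,36],[0,0,0,0,0,-1,36],[0,0,0,0,0,0,36]]]}}

```text
clock: 17.35
tool_pos: [0.4482, -0.2181, 0.1471]
eef_rot: [[-0.998, 0.065, -0.0], [0.065, 0.998, -0.0], [0.0, -0.0, -1.0]]
force: [-0.4, -0.7, -0.2]
width: 0.0359
grasp_force: 0.0
```

```bash
python3 st.py w5; python3 - <<'E'
from m import *
save("scene","s5");wings("s5",np.array([.517,-.1605]))
E
```

```text
17.35 [ 0.4482 -0.2181  0.1471] psi 86.29 [-0.4 -0.7 -0.2] [ 0.02 -0.03  0.09] 0.0359 0.0
w5 wing 2889 [ 0.4474 -0.2185] size 12 61 r 0.0883 radial -138.9 wingang 176.2 cw 44.8 ztop 0.1278
w5 wing 4163 [ 0.4553 -0.0951] size 62 13 r 0.0879 radial 131.9 wingang 87.4 cw 44.5 ztop 0.1275
s5 wing 197 [ 0.4587 -0.0946] size 61 16 r 0.088 radial 131.5 wingang 85.8 cw 45.7 ztop 0.1301
s5 wing 137 [ 0.4534 -0.2179] size 13 61 r 0.0857 radial -137.9 wingang 176.4 cw 45.6 ztop 0.13
s5 wing 183 [ 0.5822 -0.1028] size 14 62 r 0.0871 radial 41.5 wingang 176.8 cw 44.7 ztop 0.1299
s5 wing 219 [ 0.5744 -0.2261] size 61 14 r 0.0872 radial -48.8 wingang 85.6 cw 45.6 ztop 0.13
```

Request:
{"fn": "apply_moves", "kwargs": {"series": [[[0,0,0.42,0,0,0,36],[0,0,0.42,0,0,0,36],[0,0,0.42,0,0,0,36],[0,0,0,0,0,0,0],[0,0,0,0,0,0,0],[0,0,0,0,0,0,0],[0,0,0,0,0,0,0],[0,0,0,0,0,0,0],[0,0,0,0,0,0,0]]]}}

```text
clock: 18.2
tool_pos: [0.4489, -0.2183, 0.0976]
eef_rot: [[-0.998, 0.07, 0.001], [0.07, 0.998, -0.001], [-0.001, -0.001, -1.0]]
force: [-0.3, 1.6, 8.4]
width: 0.0118
grasp_force: 25.0
```

Request:
{"fn": "apply_moves", "kwargs": {"series": [[[0,0,0,0,0,0.98,0],[0,0,0,0,0,0.98,0],[0,0,0,0,0,0.98,0],[0,0,0,0,0,0.98,0],[0,0,0,0,0,0.98,0],[0,0,0,0,0,0.98,0],[0,0,0,0,0,0.98,0],[0,0,0,0,0,0.98,0],[0,0,0,0,0,0.98,0],[0,0,0,0,0,0.6,0],[0,0,0,0,0,0,0],[0,0,0,0,0,0,0]]]}}

```text
clock: 19.2
tool_pos: [0.449, -0.2181, 0.0976]
eef_rot: [[-0.629, 0.778, 0.001], [0.778, 0.629, -0.001], [-0.001, 0.001, -1.0]]
force: [1.1, 4.0, 8.7]
width: 0.0126
grasp_force: 25.6
```

```bash
python3 st.py
```

```text
19.2 [ 0.449  -0.2181  0.0976] psi 38.94 [1.1 4.  8.7] [ 0.74 -0.17  0.88] 0.0126 25.60204714536667
```

Request:
{"fn": "apply_moves", "kwargs": {"series": [[[0,0,0,0,0,0,36],[0,0,0,0,0,0,36],[0,0,0,0,0,0,36],[0,0,0,0,0,0,36],[0,0,-0.42,0,0,0,36],[0,0,-0.42,0,0,0,36],[0,0,-0.42,0,0,0,36],[0.04,0.87,0,0,0,0,36],[0.04,0.87,0,0,0,0,36],[0.04,0.87,0,0,0,0,36],[0.03,0.88,0,0,0,0,36],[0.03,0.88,0,0,0,0,36]]]}}

```text
clock: 20.2
tool_pos: [0.5808, -0.1013, 0.1472]
eef_rot: [[-0.628, 0.778, -0.0], [0.778, 0.628, -0.0], [0.0, -0.0, -1.0]]
force: [0.0, -1.1, -0.4]
width: 0.0357
grasp_force: 0.0
```

Request:
{"fn": "apply_moves", "kwargs": {"series": [[[0,0,0,0,0,-0.94,36],[0,0,0,0,0,-0.94,36],[0,0,0,0,0,-0.94,36],[0,0,0,0,0,-0.94,36],[0,0,0,0,0,-0.94,36],[0,0,0,0,0,-0.94,36],[0,0,0,0,0,-0.94,36],[0,0,0,0,0,-0.94,36],[0,0,0,0,0,-0.94,36],[0,0,0,0,0,-0.94,36],[0,0,0,0,0,0,36]]]}}

```text
clock: 21.12
tool_pos: [0.5797, -0.1026, 0.147]
eef_rot: [[-0.998, 0.067, -0.0], [0.067, 0.998, 0.0], [0.0, -0.0, -1.0]]
force: [-0.1, 0.6, 0.1]
width: 0.0359
grasp_force: 0.0
```

```bash
python3 st.py w6
```

```text
21.1167 [ 0.5797 -0.1026  0.147 ] psi 86.17 [-0.1  0.6  0.1] [ 0.    0.01 -0.02] 0.0359 0.0
w6 wing 5357 [ 0.4504 -0.2195] size 13 57 r 0.0868 radial -137.1 wingang 130.0 cw -87.1 ztop 0.1276
w6 wing 5285 [ 0.4562 -0.0944] size 62 13 r 0.0878 radial 131.1 wingang 86.7 cw 44.5 ztop 0.1279
w6 wing 2930 [ 0.5799 -0.1023] size 12 61 r 0.0879 radial 41.4 wingang 175.9 cw 45.5 ztop 0.1279
w6 wing 4165 [ 0.5721 -0.2256] size 62 13 r 0.0872 radial -48.3 wingang 85.1 cw 46.7 ztop 0.1275
```

Request:
{"fn": "apply_moves", "kwargs": {"series": [[[0,0,0.42,0,0,0,36],[0,0,0.42,0,0,0,36],[0,0,0.41,0,0,0,36],[0,0,0,0,0,0,0],[0,0,0,0,0,0,0],[0,0,0,0,0,0,0],[0,0,0,0,0,0,0],[0,0,0,0,0,0,0],[0,0,0,0,0,0,0]]]}}

```text
clock: 21.92
tool_pos: [0.5805, -0.1022, 0.0982]
eef_rot: [[-0.997, 0.072, 0.002], [0.072, 0.997, 0.0], [-0.002, 0.001, -1.0]]
force: [0.8, 5.6, 0.3]
width: 0.0122
grasp_force: 25.0
```

Request:
{"fn": "apply_moves", "kwargs": {"series": [[[0,0,0,0,0,0.98,0],[0,0,0,0,0,0.98,0],[0,0,0,0,0,0.98,0],[0,0,0,0,0,0.98,0],[0,0,0,0,0,0.98,0],[0,0,0,0,0,0.98,0],[0,0,0,0,0,0.98,0],[0,0,0,0,0,0.98,0],[0,0,0,0,0,0.98,0],[0,0,0,0,0,0.6,0],[0,0,0,0,0,0,0],[0,0,0,0,0,0,0]]]}}

```text
clock: 22.92
tool_pos: [0.5807, -0.1015, 0.0982]
eef_rot: [[-0.627, 0.779, 0.002], [0.779, 0.627, 0.001], [-0.001, 0.002, -1.0]]
force: [4.4, 11.5, 0.7]
width: 0.0128
grasp_force: 25.5
```

```bash
python3 st.py
```

```text
22.9167 [ 0.5807 -0.1015  0.0982] psi 38.82 [ 4.4 11.5  0.7] [ 1.88 -0.52  0.85] 0.0128 25.54809808731079
```

Request:
{"fn": "apply_moves", "kwargs": {"series": [[[0,0,0,0,0,0,36],[0,0,0,0,0,0,36],[0,0,0,0,0,0,36],[0,0,0,0,0,0,36],[0,0,-0.42,0,0,0,36],[0,0,-0.42,0,0,0,36],[0,0,-0.42,0,0,0,36],[0.52,-0.57,0,0,0,0,36],[0.52,-0.57,0,0,0,0,36],[0.53,-0.56,0,0,0,0,36],[0.53,-0.57,0,0,0,0,36]]]}}

```text
clock: 23.83
tool_pos: [0.4551, -0.094, 0.1477]
eef_rot: [[-0.627, 0.779, 0.0], [0.779, 0.627, -0.0], [-0.0, 0.0, -1.0]]
force: [0.1, -0.3, -0.3]
width: 0.0358
grasp_force: 0.0
```

Request:
{"fn": "apply_moves", "kwargs": {"series": [[[0,0,0,0,0,0.94,36],[0,0,0,0,0,0.94,36],[0,0,0,0,0,0.94,36],[0,0,0,0,0,0.94,36],[0,0,0,0,0,0.94,36],[0,0,0,0,0,0.94,36],[0,0,0,0,0,0.94,36],[0,0,0,0,0,0.94,36],[0,0,0,0,0,0.94,36],[0,0,0,0,0,0,36]]]}}

```text
clock: 24.67
tool_pos: [0.4565, -0.0943, 0.1477]
eef_rot: [[0.065, 0.998, 0.0], [0.998, -0.065, -0.0], [-0.0, 0.0, -1.0]]
force: [-0.4, -0.4, 0.4]
width: 0.036
grasp_force: 0.0
```

```bash
python3 st.py w7
```

```text
24.6667 [ 0.4565 -0.0943  0.1477] psi -3.73 [-0.4 -0.4  0.4] [-0.15  0.02  0.02] 0.036 0.0
w7 wing 2882 [ 0.4561 -0.0937] size 61 12 r 0.0884 radial 130.9 wingang 86.4 cw 44.5 ztop 0.1279
w7 wing 3299 [ 0.5796 -0.1016] size 12 62 r 0.0882 radial 41.9 wingang 130.6 cw -88.7 ztop 0.1278
w7 wing 37 [ 0.4326 -0.1942] size 5 8 r 0.0881 radial -157.5 wingang 170.4 cw 32.1 ztop 0.1048
```

A is tight, with its wing at 130.6° against 131.2° expected. Now tightening B.

Request:
{"fn": "apply_moves", "kwargs": {"series": [[[0,0,0.42,0,0,0,36],[0,0,0.42,0,0,0,36],[0,0,0.42,0,0,0,36],[0,0,0,0,0,0,0],[0,0,0,0,0,0,0],[0,0,0,0,0,0,0],[0,0,0,0,0,0,0],[0,0,0,0,0,0,0],[0,0,0,0,0,0,0]]]}}

```text
clock: 25.47
tool_pos: [0.4572, -0.0943, 0.098]
eef_rot: [[0.06, 0.998, 0.002], [0.998, -0.06, -0.001], [-0.0, 0.002, -1.0]]
force: [1.3, 0.7, 8.9]
width: 0.0122
grasp_force: 25.0
```

Request:
{"fn": "apply_moves", "kwargs": {"series": [[[0,0,0,0,0,0.98,0],[0,0,0,0,0,0.98,0],[0,0,0,0,0,0.98,0],[0,0,0,0,0,0.98,0],[0,0,0,0,0,0.98,0],[0,0,0,0,0,0.98,0],[0,0,0,0,0,0.98,0],[0,0,0,0,0,0.98,0],[0,0,0,0,0,0.98,0],[0,0,0,0,0,0.7,0],[0,0,0,0,0,0,0],[0,0,0,0,0,0,0]]]}}

```text
clock: 26.47
tool_pos: [0.457, -0.0944, 0.098]
eef_rot: [[0.777, 0.629, 0.002], [0.629, -0.777, -0.001], [0.001, 0.002, -1.0]]
force: [-0.3, -0.0, 9.3]
width: 0.0124
grasp_force: 25.5
```

```bash
python3 st.py
```

```text
26.4667 [ 0.457  -0.0944  0.098 ] psi -51.03 [-0.3 -0.   9.3] [-0.03  0.21  0.89] 0.0124 25.45366108417511
```

Request:
{"fn": "apply_moves", "kwargs": {"series": [[[0,0,0,0,0,0,36],[0,0,0,0,0,0,36],[0,0,0,0,0,0,36],[0,0,0,0,0,0,36],[0,0,-0.42,0,0,0,36],[0,0,-0.42,0,0,0,36],[0,0,-0.42,0,0,0,36],[0.04,0.87,0,0,0,0,36],[0.04,0.87,0,0,0,0,36],[0.03,0.87,0,0,0,0,36],[0.03,0.88,0,0,0,0,36],[0.03,0.88,0,0,0,0,36]]]}}

```text
clock: 27.47
tool_pos: [0.5723, -0.2271, 0.1475]
eef_rot: [[0.778, 0.628, -0.0], [0.628, -0.778, 0.0], [-0.0, -0.0, -1.0]]
force: [0.4, -0.3, 0.1]
width: 0.0356
grasp_force: 0.0
```

Request:
{"fn": "apply_moves", "kwargs": {"series": [[[0,0,0,0,0,-0.93,36],[0,0,0,0,0,-0.93,36],[0,0,0,0,0,-0.93,36],[0,0,0,0,0,-0.93,36],[0,0,0,0,0,-0.93,36],[0,0,0,0,0,-0.93,36],[0,0,0,0,0,-0.93,36],[0,0,0,0,0,-0.93,36],[0,0,0,0,0,-0.93,36],[0,0,0,0,0,-0.93,36],[0,0,0,0,0,0,36]]]}}

```text
clock: 28.38
tool_pos: [0.5714, -0.2258, 0.1474]
eef_rot: [[0.075, 0.997, -0.0], [0.997, -0.075, 0.0], [0.0, -0.0, -1.0]]
force: [0.2, -0.1, 0.4]
width: 0.0364
grasp_force: 0.0
```

```bash
python3 st.py w8
```

```text
28.3833 [ 0.5714 -0.2258  0.1474] psi -4.32 [ 0.2 -0.1  0.4] [-0.08  0.04  0.04] 0.0364 0.0
w8 wing 5353 [ 0.4551 -0.0965] size 56 13 r 0.087 radial 132.6 wingang -140.2 cw -87.2 ztop 0.1276
w8 wing 3271 [ 0.5837 -0.1063] size 12 52 r 0.0883 radial 37.9 wingang 135.6 cw 82.3 ztop 0.1297
w8 wing 2871 [ 0.5722 -0.2257] size 61 12 r 0.0875 radial -48.2 wingang 86.0 cw 45.8 ztop 0.1279
w8 wing 5159 [ 0.449  -0.2179] size 13 62 r 0.0867 radial -138.5 wingang 131.4 cw -89.9 ztop 0.1273
```

Request:
{"fn": "apply_moves", "kwargs": {"series": [[[0,0,0.42,0,0,0,36],[0,0,0.42,0,0,0,36],[0,0,0.42,0,0,0,36],[0,0,0,0,0,0,0],[0,0,0,0,0,0,0],[0,0,0,0,0,0,0],[0,0,0,0,0,0,0],[0,0,0,0,0,0,0],[0,0,0,0,0,0,0]]]}}

```text
clock: 29.18
tool_pos: [0.5733, -0.2263, 0.0983]
eef_rot: [[0.08, 0.997, 0.004], [0.997, -0.08, -0.001], [-0.001, 0.004, -1.0]]
force: [7.9, -0.6, -6.7]
width: 0.0121
grasp_force: 25.0
```

Request:
{"fn": "apply_moves", "kwargs": {"series": [[[0,0,0,0,0,0.98,0],[0,0,0,0,0,0.98,0],[0,0,0,0,0,0.98,0],[0,0,0,0,0,0.98,0],[0,0,0,0,0,0.98,0],[0,0,0,0,0,0.98,0],[0,0,0,0,0,0.98,0],[0,0,0,0,0,0.98,0],[0,0,0,0,0,0.98,0],[0,0,0,0,0,0.6,0],[0,0,0,0,0,0,0],[0,0,0,0,0,0,0]]]}}

```text
clock: 30.18
tool_pos: [0.5732, -0.2264, 0.0983]
eef_rot: [[0.785, 0.62, 0.004], [0.62, -0.785, -0.002], [0.002, 0.004, -1.0]]
force: [7.2, -1.4, -5.0]
width: 0.0129
grasp_force: 25.8
```

```bash
python3 st.py
```

```text
30.1833 [ 0.5732 -0.2264  0.0983] psi -51.68 [ 7.2 -1.4 -5. ] [-0.34 -1.01  0.9 ] 0.0129 25.77495574951172
```

Request:
{"fn": "apply_moves", "kwargs": {"series": [[[0,0,0,0,0,0,36],[0,0,0,0,0,0,36],[0,0,0,0,0,0,36],[0,0,0,0,0,0,36],[0,0,-0.5,0,0,0,36],[0,0,-0.6,0,0,0,36],[0,0,-0.6,0,0,0,36],[0,0,-0.6,0,0,0,36]]]}}

```text
clock: 30.85
tool_pos: [0.5713, -0.2257, 0.1902]
eef_rot: [[0.785, 0.62, -0.0], [0.62, -0.785, 0.0], [-0.0, -0.0, -1.0]]
force: [0.1, 0.2, 0.6]
width: 0.0362
grasp_force: 0.0
```

Request:
{"fn": "apply_moves", "kwargs": {"series": [[[0.55,-0.78,0,0,0,0,40],[0.55,-0.78,0,0,0,0,40],[0.55,-0.78,0,0,0,0,40],[0.55,-0.78,0,0,0,0,40],[0.55,-0.78,0,0,0,0,40],[0.55,-0.78,0,0,0,0,40],[0.56,-0.78,0,0,0,0,40],[0.56,-0.78,0,0,0,0,40],[0.55,-0.77,0,0,0,0,40],[0.55,-0.77,0,0,0,0,40]]]}}

```text
clock: 31.68
tool_pos: [0.5512, 0.1571, 0.1894]
eef_rot: [[0.785, 0.62, 0.0], [0.62, -0.785, -0.0], [0.0, 0.0, -1.0]]
force: [1.0, 0.5, 0.3]
width: 0.0401
grasp_force: 0.0
```

Request:
{"fn": "apply_moves", "kwargs": {"series": [[[0,0,0,0,0,-1,40],[0,0,0,0,0,-1,40],[0,0,0,0,0,-1,40],[0,0,0,0,0,-1,40],[0,0,0,0,0,-1,40],[0,0,0,0,0,-1,40],[0,0,0,0,0,-1,40],[0,0,0,0,0,-1,40],[0,0,0,0,0,-1,40],[0,0,0,0,0,-1,40],[0,0,0,0,0,-1,40],[0,0,0,0,0,-1,40]]]}}

```text
clock: 32.68
tool_pos: [0.5516, 0.1552, 0.1893]
eef_rot: [[-0.149, 0.989, -0.0], [0.989, 0.149, -0.0], [-0.0, -0.0, -1.0]]
force: [0.7, 1.1, -0.4]
width: 0.04
grasp_force: 0.0
```

Request:
{"fn": "apply_moves", "kwargs": {"series": [[[0,0,0,0,0,-1,40],[0,0,0,0,0,-1,40],[0,0,0,0,0,-1,40],[0,0,0,0,0,-1,40],[0,0,0,0,0,-1,40],[0,0,0,0,0,-1,40],[0,0,0,0,0,-1,40],[0,0,0,0,0,-1,40],[0,0,0,0,0,-1,40],[0,0,0,0,0,-1,40],[0,0,0,0,0,-1,40],[0,0,0,0,0,-1,40]]]}}

```text
clock: 33.68
tool_pos: [0.5516, 0.1552, 0.1892]
eef_rot: [[-0.931, 0.365, -0.0], [0.365, 0.931, -0.0], [0.0, -0.0, -1.0]]
force: [-0.4, 0.5, -0.2]
width: 0.0403
grasp_force: 0.0
```

```bash
python3 st.py; python3 - <<'E'
from m import *
def dial(n,c):
    z=load(n);C=cloud(z);d=np.hypot(C[...,0]-c[0],C[...,1]-c[1]);P=C[(d<.045)&(C[...,2]>.1)&(C[...,2]<.126)]
    print(n,'dial',len(P),cv2.minAreaRect(np.float32(P[:,:2]*1000)),P[:,2].max())
save("wrist","w9");dial("w9",(.553,.155))
save("scene","s9");wings("s9",np.array([.517,-.1605]))
E
```

```text
33.6833 [0.5516 0.1552 0.1892] psi 68.57 [-0.4  0.5 -0.2] [-0.06 -0.05  0.  ] 0.0403 0.0
w9 dial 2407 ((552.8856201171875, 156.12713623046875), (14.014010429382324, 62.8128547668457), 70.1955795288086) 0.12470957619008324
s9 wing 218 [ 0.4571 -0.0943] size 61 18 r 0.0893 radial 132.2 wingang -137.4 cw 89.5 ztop 0.1298
s9 wing 145 [ 0.452  -0.2178] size 13 65 r 0.0867 radial -138.6 wingang 130.1 cw -88.7 ztop 0.13
s9 wing 124 [ 0.5821 -0.1028] size 12 62 r 0.087 radial 41.5 wingang 130.9 cw -89.4 ztop 0.1299
s9 wing 237 [ 0.5744 -0.2263] size 61 15 r 0.0873 radial -48.9 wingang -138.6 cw 89.7 ztop 0.129
```

View pics/w9.png

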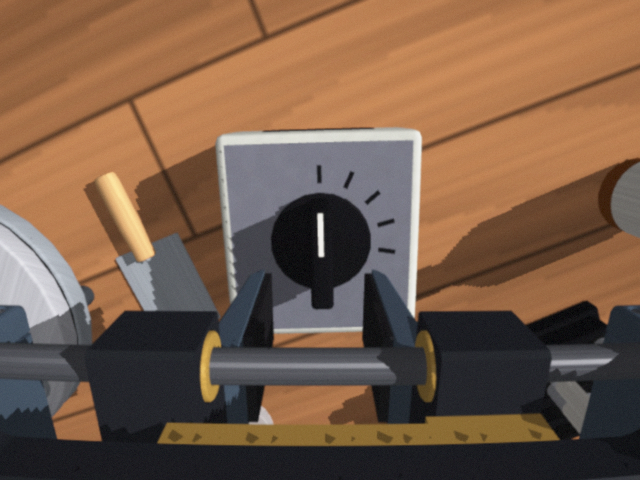

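The wrist view shows the dial at (320,240), with its white line up at the first tick (320,172) and the other ticks running clockwise to (386,250). The scene camera reads all four wings at about 89–90°, so they are tight. Next is gripping the selector.

Request:
{"fn": "apply_moves", "kwargs": {"series": [[[-0.01,0.03,0.6,0,0,-0.32,40],[0,0,0.7,0,0,0,40],[0,0,0.6,0,0,0,40],[0,0,0.3,0,0,0,40],[0,0,0.18,0,0,0,40],[0,0,0,0,0,0,0],[0,0,0,0,0,0,0],[0,0,0,0,0,0,0],[0,0,0,0,0,0,0],[0,0,0,0,0,0,0],[0,0,0,0,0,0,0],[0,0,0,0,0,0,0]]]}}

```text
clock: 34.78
tool_pos: [0.5533, 0.1566, 0.0949]
eef_rot: [[-0.939, 0.343, 0.002], [0.343, 0.939, 0.001], [-0.002, 0.001, -1.0]]
force: [-0.6, 2.7, 7.2]
width: 0.0136
grasp_force: 25.0
```

```bash
python3 st.py
```

```text
34.7833 [0.5533 0.1566 0.0949] psi 69.92 [-0.6  2.7  7.2] [ 0.54  0.03 -0.  ] 0.0136 24.999720454216003
```

Request:
{"fn": "apply_moves", "kwargs": {"series": [[[0,0,0,0,0,0.94,0],[0,0,0,0,0,0.94,0],[0,0,0,0,0,0.94,0],[0,0,0,0,0,0.94,0],[0,0,0,0,0,0.94,0],[0,0,0,0,0,0.94,0],[0,0,0,0,0,0.94,0],[0,0,0,0,0,0.94,0],[0,0,0,0,0,0.94,0],[0,0,0,0,0,0.94,0],[0,0,0,0,0,0.94,0],[0,0,0,0,0,0.94,0]]]}}

```text
clock: 35.78
tool_pos: [0.5542, 0.1574, 0.095]
eef_rot: [[-0.23, 0.973, 0.004], [0.973, 0.23, 0.002], [0.001, 0.004, -1.0]]
force: [5.7, 10.1, 2.4]
width: 0.0138
grasp_force: 25.0
```

Request:
{"fn": "apply_moves", "kwargs": {"series": [[[0,0,0,0,0,0.93,0],[0,0,0,0,0,0.93,0],[0,0,0,0,0,0.93,0],[0,0,0,0,0,0.93,0],[0,0,0,0,0,0,0],[0,0,0,0,0,0,0],[0,0,0,0,0,0,0]]]}}

```text
clock: 36.37
tool_pos: [0.5546, 0.1574, 0.095]
eef_rot: [[0.089, 0.996, 0.004], [0.996, -0.089, 0.002], [0.002, 0.004, -1.0]]
force: [7.6, 9.9, 1.4]
width: 0.0141
grasp_force: 25.0
```

```bash
python3 st.py
```

```text
36.3667 [0.5546 0.1574 0.095 ] psi -5.09 [7.6 9.9 1.4] [ 1.68 -1.02 -0.04] 0.0141 24.998697638511658
```

Request:
{"fn": "apply_moves", "kwargs": {"series": [[[0,0,0,0,0,0,40],[0,0,0,0,0,0,40],[0,0,0,0,0,0,40],[0,0,0,0,0,0,40],[0,0,0,0,0,0,40],[0,0,-0.5,0,0,0,40],[0,0,-0.7,0,0,0,40],[0,0,-0.8,0,0,0,40],[0,0,-0.8,0,0,0,40],[0,0,-0.5,0,0,0,40],[0,0,0,0,0,0,40],[0,0,0,0,0,0,40]]]}}

```text
clock: 37.37
tool_pos: [0.553, 0.1562, 0.2268]
eef_rot: [[0.088, 0.996, 0.002], [0.996, -0.088, 0.0], [0.0, 0.002, -1.0]]
force: [-0.8, 0.3, -0.6]
width: 0.0399
grasp_force: 0.0
```

```bash
python3 st.py; python3 - <<'E'
from m import *
def dial(n,c):
    z=load(n);C=cloud(z);d=np.hypot(C[...,0]-c[0],C[...,1]-c[1]);P=C[(d<.045)&(C[...,2]>.1)&(C[...,2]<.126)]
    print(n,'dial',len(P),cv2.minAreaRect(np.float32(P[:,:2]*1000)))
save("wrist","w10");dial("w10",(.553,.155))
save("scene","s10");wings("s10",np.array([.517,-.1605]))
a=load("w10")['p'];b=load("s10")['p'];cv2.imwrite('pics/end.png',np.hstack([cv2.resize(a,(400,300)),b[130:330,150:417][:, :].repeat(1,0) if 0 else cv2.resize(b[100:400,100:500],(400,300))])[:,:,::-1])
E
```

```text
37.3667 [0.553  0.1562 0.2268] psi -5.07 [-0.8  0.3 -0.6] [-0.16  0.05 -0.04] 0.0399 0.0
w10 dial 1860 ((553.5986938476562, 156.09262084960938), (63.7623405456543, 13.688741683959961), 84.87725830078125)
s10 wing 216 [ 0.4581 -0.095 ] size 61 17 r 0.0881 radial 132.0 wingang -137.3 cw 89.3 ztop 0.1288
s10 wing 146 [ 0.4522 -0.2182] size 13 62 r 0.0868 radial -138.3 wingang 129.9 cw -88.2 ztop 0.1297
s10 wing 127 [ 0.5827 -0.1035] size 12 61 r 0.087 radial 41.0 wingang 130.7 cw -89.8 ztop 0.1309
s10 wing 238 [ 0.5745 -0.2266] size 61 16 r 0.0876 radial -49.0 wingang -138.4 cw 89.4 ztop 0.1292
```

View pics/end.png

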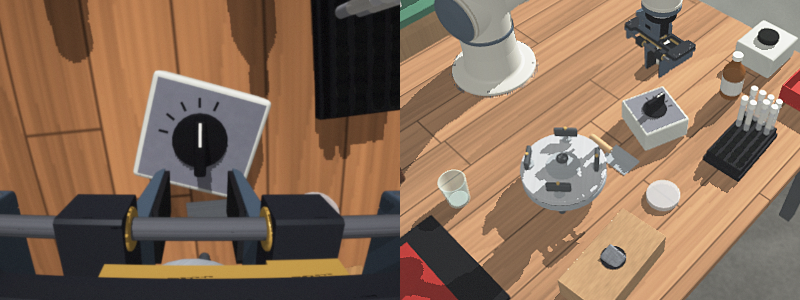

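The left half shows the white line (200,135) pointing at the fourth tick (200,103), with the fifth at (218,105). On the right, all wings are square to the centre line and the bystanders are undisturbed.

```bash
python3 -c "
from workcell import r;print(r.finish_job())"
```

```text
the job is handed in; nothing more can be done
None
```

Job handed in at about 37 s: all four nuts were taken crisscross to half-way and then tight to the stop, then the selector was turned three clicks to the fourth tick; the last pictures show the wings square (88–90°) and the other things undisturbed.

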